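# Check in a tube carrier and hold its cover open

## Robot

A 6-joint arm with a two-finger parallel gripper is mounted at the origin on the work surface. World frame = base frame: x ahead of the robot, y to its left, z up, the work surface at z = 0. Lengths are in m, angles in rad, forces in N, time in s.
With the tool pointing down it reaches from about 0.425 to 0.95 m from the base axis. Payload 3.5 kg.
Tool frame: the origin (TCP) lies between the finger pads; the fingertips stand 22 mm ahead of it and the grasp point (between the pads) lies 3 mm ahead of it; z points along the fingers, y is the line along which they close (so a half turn about z gives the same grasp; the last joint's range is limited). The gripper opens to 85 mm and grips with 20 to 120 N. Pads are 22 mm wide; open, the fingers measure 114 mm over their backs; the gripper's body (76 mm by 85 mm) begins 54 mm behind the grasp point. The pads swing forward as they close: fully open they stand 13 mm farther back than shut.
Start: joints at [-1.393, 0.286, 1.577, -0, 1.279, -0.15], TCP at [0.217, -0.639, 0.253] pointing down, gripper open.
Joint ranges: [-2.77, 2.77], [-0.9, 2.22], [0.21, 2.48], [-1.53, 4.67], [0.24, 2.81], [-2.84, 2.84]. Speed limits (rad/s): [2.79, 2.79, 3.14, 3.14, 3.14, 3.14].

## Interface

Orientations are given as a 3x3 rotation matrix whose columns are the frame's x, y, z axes.
In Python, from bench import manip, viewer gives the robot as it stands.
- The arm moves only by the tool apply_moves, never from a script. Its argument "deltas" is a list that holds one entry, the list of rows, each a list of 6 numbers: the shift along the tool's x, y, z in m, then the turn, a rotation vector about the tool's x, y, z in degrees. In form: [[[x, y, z, ax, ay, az], ...]]. A call has 1 to 10 rows; each row shifts and turns the commanded pose from where the row before left it, along the tool's axes as they then stand; what a row does not reach is not made up. A row lasts 1/10 s, in which the tool goes at most 50 mm and 8.59 degrees, less where a joint would pass 70% of its speed; a pose out of reach is approached as far as the arm can. A call is refused whole if a number of a shift passes 0.05 or a number of a turn 8.59, either way. A call with a gripper value outside its range is refused whole. "grip" is the finger opening in m, from 0 to 0.0854, set as the call begins (left out, the last holds). The fingers move at their own pace and stop on an object; the grip force is fixed at half the most. Time passes only in rows, so rows that do not move let the fingers close. It gives the time, the measured TCP pose, the force, the opening and the grip force at its end, in the units of the state.
- manip.get_obs(): the state, without advancing time (a new reading comes with each control period).
- viewer.capture(name): name is "scene" or "side" or "wrist"; returns the picture (420x560x3 uint8, blue, green, red); there is no depth.
- viewer.calibration(name): a dict with "mtx" (3x3 intrinsics, pixels), "extrinsics" (4x4, takes a point from camera to world coordinates). Camera axes: x right, y down, z forward; pixel columns grow to the right and rows downward; lengths in m; the calibration is good to about 2 mm. The wrist camera is an equidistant fisheye: a pixel r from the principal point sees the ray r / f radians off the axis. A picture is of the moment at which its call begins: read the wrist's pose just before it. calibration takes no time and is no camera call; for the wrist camera it gives the pose at the moment of the call.
- manip.close_job(): hands the job in; it is judged then, once.
The state is a dict: "time": time; "qpos": joint angles; "qvel": joint speeds; "joint_efforts": joint torques, N m; "tcp_pos": TCP position; "tcp_rot": TCP orientation; "wrist_force": force on the tool from outside, world axes, zero at the start; "torque": the same for the moment, N m; "grip_width": finger opening in m; "grip_force": force on a finger pad.
Only numpy, scipy, OpenCV 4.12 (cv2) and the standard library are available. Lean on these libraries where they do the work, as an engineer would, in place of code of your own. Each camera call takes 0.05 s, during which the arm holds its last target. There are 200 camera calls.

## Task

A warm tube carrier has come through the hatch from theatre: take the code scanner from its cradle, hold it steady with its window aimed at the coded label on the carrier's cover until it has read it (about a second), and lay the scanner back in its cradle. Then pull the red spring latch knob straight out sideways, away from the carrier, and lift the cover with it to about half open, roughly 40 degrees. Finish while still holding the cover up there in the gripper, and leave the other things on the bench where they stand.

Things in the scene. Friction and masses are not known exactly. Their poses are not given: they have to be found in the camera images.
- carrier: portable tube carrier: white box, blue foot, 190 (x) x 150 (y) mm, 129 mm high with its cover shut; heavy, does not move. Origin: centre of its underside, z up; +x points to its hinge side (away from the robot at yaw 0), -x to its front with the small display, +y to its latch side. Inside: an aluminium block with capped tubes.
- cover_hinge (a point): middle of the cover's hinge axis, 101 mm from the carrier's middle towards its +x and 105 mm above the bench; the axis is parallel to the carrier's y; axes as the carrier's. The whole top of the carrier is the cover, 197 mm long and 158 mm wide.
- cover (a joint): angle of the carrier's cover in rad: 0 shut, grows as its front rises, stop at 1.25. It weighs about 0.45 kg, has no stay and falls shut when let go from any angle. While the latch pin is home it cannot rise more than about 0.01.
- latch (a joint): how far the latch pin is pulled out, in m: 0 home (locked), 0.014 fully out; it slides along the carrier's +y and rides on the cover. Its spring pulls it home with 5 N at 0, 10 N fully out. The pin leaves its hole in the carrier's side wall, and the cover is free, at 0.009. With the cover raised over 0.1 rad the pin may spring back without locking.
- latch_knob (a point): middle of the red round latch knob: axis along the carrier's y, 19 mm in diameter, 30 mm long, then a 26 mm rim at its outer end against slipping. When home: 135 mm to +y and 65 mm to the front of the carrier's middle, 88 mm above the bench. Room on all sides but inboard (steel nose 30 mm away). Take it from above, fingers closing along the carrier's x; it can turn between them as the cover swings.
- label (a point): centre of the 64 mm square white label with a black square code, on the top of the cover, 129 mm above the bench and 10 mm to the front of the carrier's middle. Its axes are those of the cover: z is normal to the label and points up while shut.
- scanner_grip (a point): middle of the stick of the loose grey code scanner: 110 long (x) x 36 wide (y) x 28 mm high (z), 0.14 kg, rubber sides, blue button on top, a head 44 mm wide bent 45 degrees down at its front (+x) end. At the start it lies level in its cradle, this point 54 mm above the bench. Take it here from above across its 36 mm width.
- scanner_window (a point): the scanner's dark red window, 80 mm ahead of and 24 mm below the stick's middle. Its z axis is the beam, 45 degrees forward and down when the stick is level. Always on; reads when the label's centre is within 18 mm of the beam's axis, 45 to 170 mm from the window, the beam within 60 degrees of the label's normal, and the held scanner is still for half a second.
- scanner: the same scanner; origin at the centre of the underside of its stick, 14 mm below scanner_grip, same axes.
- cradle_seat (a point): where the stick's middle lies when the scanner rests in its cradle, 54 mm above the bench; x is the way its head points. The black cradle does not move: a low plate with two saddles 40 mm high, 31 to 53 mm behind and 29 to 51 mm ahead of this point, each with two cheeks 12 mm higher and 46 mm apart that the stick lies between. Between the saddles the fingers have free room.
- block_mid (a point): bystander: middle of a loose aluminium tube block, 75 x 110 x 55 mm
- tip_box_mid (a point): bystander: middle of a loose clear tip box with a blue lid, 80 x 120 x 60 mm
- bottle_mid (a point): bystander: middle of a loose amber medium bottle with a white cap, 58 mm in diameter, 105 mm high
- rack_mid (a point): bystander: middle of a loose yellow tube rack, 56 x 200 x 36 mm, with three white caps standing 20 mm out of it
- dish_mid (a point): bystander: middle of a loose black-rimmed dish, 60 mm in diameter, 13 mm high
Not all that is in view belongs to the job. What is shaped like the part that bears cradle_seat but green is not meant.

How it is judged:
By the outcome, as a careful person would: the job done as asked, in the order asked, and still so for the second after the job is handed in, while the arm keeps its last pose, push and grip.
It also fails if it takes over 58 s, if anything falls off the work surface, if the arm or the gripper's body presses on something with over 40 N, if the wrist force passes 120 N, or if a joint passes its speed limit or range.

## Working session

There is one attempt and no reset: what is moved stays moved. The work goes in short steps, Python scripts to look and compute and a tool call to move; the robot and the scene stay as the last step left them, time stands still between calls to the robot, and variables do not carry over. Pictures are saved under pics/ and viewed, at most 10 in all, crops included, and the job is handed in when it is done.

Besides the shell and the picture viewer there is one more tool, called as name([rows], argument=value, ...), one row to a line, values as JSON. apply_moves: Moves the arm, as the interface text tells. Its arguments: {"type":"object","properties":{"deltas":{"type":"array","items":{"type":"array","items":{"type":"array","items":{"type":"number"}}}},"grip":{"type":"number"}},"required":["deltas"]}

```bash
mkdir -p pics
python3 - <<'E'
from bench import manip, viewer
import cv2,numpy as np
for n in("scene","side","wrist"):
    c=viewer.calibration(n); im=viewer.capture(n); cv2.imwrite(f"pics/{n}0.png",im)
    print(n,np.round(c["mtx"],1).tolist(),np.round(c["extrinsics"],3).tolist())
o=manip.get_obs();print(o["time"],o["tcp_pos"],o["tcp_rot"])
E
```

```text
scene [[451.4, 0.0, 277.7], [0.0, 451.4, 213.3], [0.0, 0.0, 1.0]] [[-0.58, 0.681, -0.447, 1.025], [0.815, 0.486, -0.316, 0.368], [0.002, -0.548, -0.837, 1.038], [0.0, 0.0, 0.0, 1.0]]
side [[499.5, 0.0, 273.3], [0.0, 499.5, 207.3], [0.0, 0.0, 1.0]] [[-0.822, -0.358, 0.442, -0.048], [-0.569, 0.528, -0.63, 0.866], [-0.008, -0.77, -0.638, 0.969], [0.0, 0.0, 0.0, 1.0]]
wrist [[325.2, 0.0, 277.5], [0.0, 325.2, 214.7], [0.0, 0.0, 1.0]] [[0.322, -0.906, -0.275, 0.287], [-0.947, -0.309, -0.091, -0.615], [-0.003, 0.289, -0.957, 0.372], [0.0, 0.0, 0.0, 1.0]]
0.15 [ 0.21723791 -0.63858027  0.25222325] [[ 9.46761221e-01  3.21936426e-01 -3.57376316e-04]
 [ 3.21936526e-01 -9.46759479e-01  1.83358164e-03]
 [ 2.51947304e-04 -1.85101648e-03 -9.99998255e-01]]
```

View pics/scene0.png

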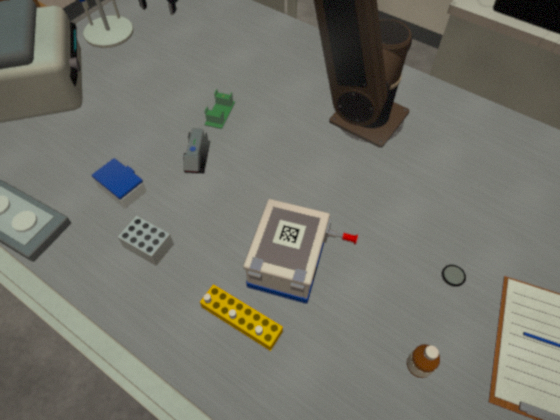

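View pics/side0.png

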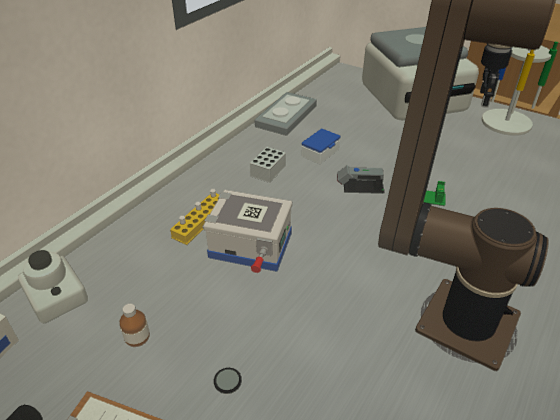

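The scene view shows the carrier at about (290,250) with its label at (290,234) and the red knob at (350,238). The scanner lies in the dark cradle at (195,150), and the empty green decoy cradle is at (220,108). In the side view the scanner is at (362,180). I'll enlarge both crops to confirm.

Run:
```python
import cv2,numpy as np
s=cv2.imread("pics/scene0.png");d=cv2.imread("pics/side0.png")
a=cv2.resize(s[85:185,165:245],None,fx=6,fy=6,interpolation=2)[:600]
b=cv2.resize(d[150:210,325:395],None,fx=5,fy=5,interpolation=2)
o=np.zeros((600,800,3),np.uint8);o[:,:400]=a[:,20:420];o[:300,410:760]=b
o[300:600,400:800]=cv2.resize(s[190:305,240:365],(400,300),interpolation=2)
cv2.imwrite("pics/c.png",o)
def m(im,lo,hi,n):
    h=cv2.cvtColor(im,40);k=cv2.inRange(h,lo,hi)
    N,l,st,c=cv2.connectedComponentsWithStats(k)
    print(n,[(st[i].tolist(),c[i].round(1).tolist()) for i in range(1,N) if st[i][4]>6])
for n,im in(("scene",s),("side",d)):
    m(im,(0,170,110),(6,255,255),n+" red");m(im,(100,130,60),(130,255,255),n+" blue")
```

```text
scene red [([343, 233, 15, 10, 92], [349.7, 237.3])]
scene blue [([191, 147, 4, 3, 10], [192.5, 148.2]), ([93, 159, 49, 39, 1035], [117.0, 177.9]), ([247, 283, 61, 20, 234], [277.4, 292.6]), ([524, 333, 36, 14, 79], [542.4, 339.4])]
side red [([251, 257, 12, 15, 71], [257.7, 262.4])]
side blue [([499, 68, 7, 12, 51], [501.2, 73.1]), ([302, 129, 38, 23, 493], [320.9, 140.1]), ([354, 168, 5, 3, 14], [355.9, 169.1]), ([261, 228, 30, 40, 68], [277.0, 253.4]), ([207, 250, 48, 15, 64], [233.2, 256.0]), ([0, 336, 7, 5, 8], [3.2, 338.1]), ([0, 342, 9, 10, 14], [3.7, 346.9])]
```

View pics/c.png

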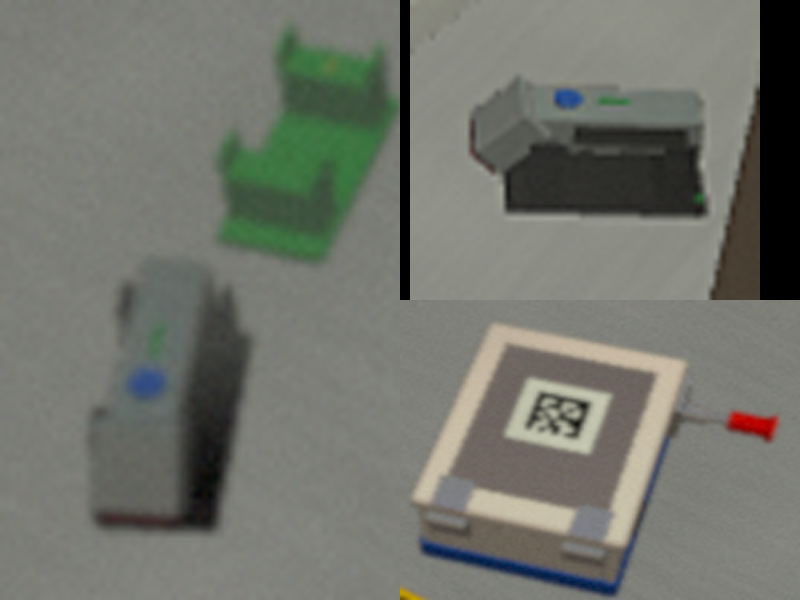

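View pics/wrist0.png

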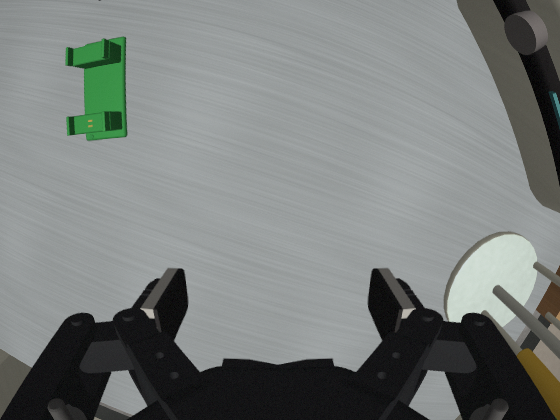

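There is only one scanner: grey with a blue button, lying in the black cradle (scene 193,148; side 356,169). The green cradle (scene 220,108; side 437,193) is empty and isn't the one meant. The carrier's hinges face +x and the knob is on its +y side.

```bash
cat > h.py <<'E'
import cv2,numpy as np
from bench import manip, viewer
def ray(c,uv):
    K=np.array(c["mtx"]);E=np.array(c["extrinsics"])
    d=np.linalg.inv(K)@[uv[0],uv[1],1]; return E[:3,3],E[:3,:3]@d
def fray(c,uv):
    K=np.array(c["mtx"]);E=np.array(c["extrinsics"])
    p=np.array([uv[0]-K[0,2],uv[1]-K[1,2]])/K[0,0];r=np.hypot(*p)
    s=np.sin(r)/max(r,1e-9); return E[:3,3],E[:3,:3]@[p[0]*s,p[1]*s,np.cos(r)]
def onz(rd,z):
    o,d=rd; return o+d*(z-o[2])/d[2]
def tri(r1,r2):
    A=np.stack([r1[1],-r2[1]],1);t=np.linalg.lstsq(A,r2[0]-r1[0],rcond=None)[0]
    p=r1[0]+t[0]*r1[1];q=r2[0]+t[1]*r2[1];return (p+q)/2,np.linalg.norm(p-q)
E
python3 - <<'E'
from h import *
S=viewer.calibration("scene");D=viewer.calibration("side")
s=cv2.imread("pics/scene0.png");d=cv2.imread("pics/side0.png")
print("knob",tri(ray(S,(349.7,237.3)),ray(D,(257.7,262.4))))
print("button",tri(ray(S,(192.6,148.3)),ray(D,(356,169.1))))
print("btn z.069",onz(ray(S,(192.6,148.3)),.069),onz(ray(D,(356,169.1)),.069))
f=lambda x,y:(165+(x+20)/6-.4,85+y/6-.4)
for n,p in(("led",(157,340)),("rear",(178,260)),("rearL",(143,262)),("rearR",(210,262)),("bend",(137,412))): print(n,onz(ray(S,f(*p)),.068).round(4))
g=lambda x,y:(325+(x-410)/5-.4,150+y/5-.4)
for n,p in(("led",(614,100)),("rearfar?",(700,92)),("rearnear",(703,122))): print(n,onz(ray(D,g(*p)),.068).round(4))
for n,im,C,roi in(("scene",s,S,(265,210,315,260)),("side",d,D,(230,195,275,228))):
    x0,y0,x1,y1=roi;c=im[y0:y1,x0:x1];h=cv2.cvtColor(c,cv2.COLOR_BGR2GRAY)
    _,k=cv2.threshold(h,0,255,cv2.THRESH_OTSU);k=cv2.morphologyEx(k,cv2.MORPH_CLOSE,np.ones((13,13)))
    cs=cv2.findContours(k,0,2)[0];print([cv2.contourArea(q) for q in cs])
    cs=[q for q in cs if 100<cv2.contourArea(q)]
    if not cs: continue
    q=min(cs,key=lambda q:abs(cv2.moments(q)['m10']/cv2.moments(q)['m00']-(x1-x0)/2))
    P=cv2.approxPolyDP(q,4,True)[:,0]+[x0,y0]
    W=np.array([onz(ray(C,p),.129)[:2] for p in P]);print(n,P.tolist(),W.round(4).tolist(),W.mean(0))
    M=cv2.moments(q);print("cent",onz(ray(C,(M['m10']/M['m00']+x0,M['m01']/M['m00']+y0)),.129))
g=lambda x,y:(240+(x-400)/3.2-.4,190+(y-300)/2.609-.4)
for p in((490,325),(687,358),(413,500),(612,556)):print("cov",onz(ray(S,g(*p)),.127).round(4))
E
```

```text
knob (array([0.473065  , 0.19202221, 0.08887605]), np.float64(0.001244475198803022))
button (array([ 0.46851916, -0.32094376,  0.06827949]), np.float64(0.0012677299152219475))
btn z.069 [ 0.46847014 -0.32114961  0.069     ] [ 0.46808249 -0.31902013  0.069     ]
led [ 0.4453 -0.336   0.068 ]
rear [ 0.4    -0.3622  0.068 ]
rearL [ 0.4109 -0.3752  0.068 ]
rearR [ 0.3919 -0.3486  0.068 ]
bend [ 0.4848 -0.3138  0.068 ]
led [ 0.4433 -0.3342  0.068 ]
rearfar? [ 0.4029 -0.3718  0.068 ]
rearnear [ 0.3878 -0.3437  0.068 ]
[1309.0]
scene [[265, 210], [265, 228], [273, 229], [273, 242], [307, 248], [308, 259], [314, 259], [314, 239], [305, 238], [305, 217], [314, 216], [314, 210], [289, 210], [288, 220], [272, 220], [271, 210]] [[0.5498, -0.0055], [0.5908, 0.0247], [0.5821, 0.0416], [0.6106, 0.0621], [0.5781, 0.1348], [0.6004, 0.1522], [0.5925, 0.1632], [0.5488, 0.1349], [0.5587, 0.1164], [0.5104, 0.0844], [0.4955, 0.1003], [0.481, 0.091], [0.5161, 0.0418], [0.541, 0.0561], [0.5632, 0.0251], [0.5414, 0.0063]] [0.55377162 0.07683515]
cent [0.55951958 0.07954218 0.129     ]
[951.0]
side [[237, 195], [242, 196], [237, 224], [230, 227], [274, 227], [266, 221], [267, 202], [274, 201], [274, 195]] [[0.6447, 0.0489], [0.6308, 0.0448], [0.5718, 0.1428], [0.5794, 0.1617], [0.4877, 0.0995], [0.5176, 0.0921], [0.5598, 0.0279], [0.5468, 0.0139], [0.5615, -0.0074]] [0.56667389 0.069358  ]
cent [0.56428896 0.07952196 0.129     ]
cov [ 0.5191 -0.0198  0.127 ]
cov [0.4628 0.1233 0.127 ]
cov [0.6983 0.0444 0.127 ]
cov [0.6608 0.1864 0.127 ]
```

apply_moves([
  [[0.0393, -0.0272, 0, 0, 0, 0], [0.0393, -0.0272, 0, 0, 0, 0], [0.0393, -0.0272, 0, 0, 0, 0], [0.0393, -0.0272, 0, 0, 0, 0], [0.0393, -0.0272, 0, 0, 0, 0], [0.0393, -0.0272, 0, 0, 0, 0], [0.0393, -0.0272, 0, 0, 0, 0], [0.0393, -0.0272, 0, 0, 0, 0], [0, 0, 0.02, 0, 0, -6.5], [0, 0, 0.02, 0, 0, -6.5]],
])

```text
time: 1.15
tcp_pos: [0.4462, -0.3304, 0.2135]
tcp_rot: [[0.846, 0.534, 0.001], [0.534, -0.846, -0.001], [0.0, 0.002, -1.0]]
wrist_force: [0.6, -0.8, -1.2]
grip_width: 0.0853
grip_force: 0.0
```

Run:
```python
from h import *
C=viewer.calibration("wrist");o=manip.get_obs();im=viewer.capture("wrist");cv2.imwrite("pics/w1.png",im)
np.savez("pics/w1.npz",m=C["mtx"],e=C["extrinsics"])
print(o["time"],o["tcp_pos"].round(4),np.round(o["tcp_rot"],4).tolist())
S=viewer.calibration("scene");D=viewer.calibration("side")
print(onz(ray(S,(288.8,233.7)),.129),onz(ray(D,(253,212)),.129))
h=cv2.cvtColor(im,40);k=cv2.inRange(h,(100,130,60),(130,255,255))
N,l,st,c=cv2.connectedComponentsWithStats(k);print([(st[i].tolist(),c[i]) for i in range(1,N) if st[i][4]>15])
```

```text
1.15 [ 0.4462 -0.3304  0.2135] [[0.8458, 0.5336, 0.0013], [0.5336, -0.8458, -0.0015], [0.0003, 0.0019, -1.0]]
[0.57106369 0.07919509 0.129     ] [0.56618819 0.08211776 0.129     ]
[([0, 0, 81, 14, 293], array([53.27303754,  6.73720137])), ([417, 10, 114, 135, 7935], array([474.63856333,  77.48481411])), ([271, 170, 21, 21, 331], array([281.22960725, 179.99093656]))]
```

View pics/w1.png

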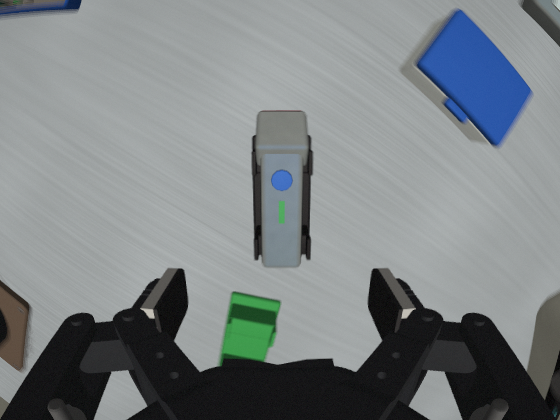

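The wrist view shows the scanner between the fingers, almost aligned with the tool. The button is at (281,180), the LED at (282,212), the stick's rear edge at about (281,267) and the bend at about (282,152). The green cradle is at (252,330).

Run:
```python
from h import *
z=np.load("pics/w1.npz");C=dict(mtx=z["m"],extrinsics=z["e"])
R=np.array([[.8458,.5336],[.5336,-.8458]]);t=np.array([.4462,-.3304])
im=cv2.imread("pics/w1.png");g=cv2.cvtColor(im,40)
for r in(150,165,200,225,250,262):
    row=g[r,240:325]; print(r,[(240+i,row[i].tolist()) for i in range(6,78,2)][:0])
    k=np.where((row[:,2]>105)&(row[:,1]>15))[0]+240
    v=im[r,245:320].max(1).astype(int);e=np.abs(np.diff(v));print(r,[(245+i,e[i]) for i in np.where(e>18)[0]])
v=im[240:285,281].max(1).astype(int);print(v.tolist())
for n,p,zz in(("btn",(281.2,180),.069),("led",(281.5,212),.068),("rear",(281,267),.067),("bend",(282,153),.068)):
    w=onz(fray(C,p),zz);print(n,w.round(4),"tool",(R.T@(w[:2]-t)).round(4))
```

```text
150 []
150 [(np.int64(251), np.int64(57)), (np.int64(252), np.int64(87)), (np.int64(254), np.int64(37)), (np.int64(255), np.int64(36)), (np.int64(306), np.int64(19)), (np.int64(307), np.int64(35)), (np.int64(308), np.int64(37)), (np.int64(310), np.int64(50)), (np.int64(311), np.int64(58)), (np.int64(312), np.int64(24))]
165 []
165 [(np.int64(250), np.int64(43)), (np.int64(251), np.int64(62)), (np.int64(256), np.int64(29)), (np.int64(258), np.int64(19)), (np.int64(260), np.int64(25)), (np.int64(261), np.int64(19)), (np.int64(301), np.int64(23)), (np.int64(302), np.int64(20)), (np.int64(311), np.int64(42)), (np.int64(312), np.int64(54)), (np.int64(313), np.int64(24))]
200 []
200 [(np.int64(252), np.int64(102)), (np.int64(253), np.int64(39)), (np.int64(260), np.int64(46)), (np.int64(261), np.int64(34)), (np.int64(301), np.int64(57)), (np.int64(309), np.int64(77)), (np.int64(310), np.int64(50))]
225 []
225 [(np.int64(252), np.int64(21)), (np.int64(253), np.int64(87)), (np.int64(254), np.int64(20)), (np.int64(260), np.int64(49)), (np.int64(261), np.int64(41)), (np.int64(300), np.int64(46)
[... 227 characters left out ...]
0)), (np.int64(262), np.int64(23)), (np.int64(299), np.int64(29)), (np.int64(300), np.int64(49)), (np.int64(309), np.int64(45)), (np.int64(310), np.int64(78))]
262 []
262 [(np.int64(260), np.int64(21)), (np.int64(261), np.int64(31)), (np.int64(300), np.int64(46))]
[144, 144, 143, 142, 145, 143, 145, 144, 142, 143, 141, 140, 140, 142, 142, 142, 142, 140, 142, 143, 143, 140, 139, 139, 139, 134, 125, 137, 153, 162, 163, 164, 164, 166, 165, 165, 165, 165, 164, 163, 164, 171, 171, 168, 165]
btn [ 0.4684 -0.3201  0.069 ] tool [0.0243 0.0031]
led [ 0.445  -0.3352  0.068 ] tool [-0.0035  0.0034]
rear [ 0.4007 -0.3629  0.067 ] tool [-0.0558  0.0032]
bend [ 0.4876 -0.3087  0.068 ] tool [0.0466 0.0037]
```

apply_moves([
  [[-0.001, 0.0033, 0.03, 0, 0, 0], [0, 0, 0.04, 0, 0, 0], [0, 0, 0.04, 0, 0, 0], [0, 0, 0.03, 0, 0, 0], [0, 0, 0.0165, 0, 0, 0], [0, 0, 0, 0, 0, 0]],
])

```text
time: 1.8
tcp_pos: [0.444, -0.3336, 0.0537]
tcp_rot: [[0.851, 0.525, -0.005], [0.525, -0.851, 0.005], [-0.001, -0.007, -1.0]]
wrist_force: [-0.3, 0.3, -0.2]
grip_width: 0.0852
grip_force: 0.0
```

apply_moves([
  [[0, 0, 0, 0, 0, 0], [0, 0, 0, 0, 0, 0], [0, 0, 0, 0, 0, 0], [0, 0, 0, 0, 0, 0], [0, 0, 0, 0, 0, 0], [0, 0, 0, 0, 0, 0], [0, 0, 0, 0, 0, 0], [0, 0, 0, 0, 0, 0]],
], grip=0.02)

```text
time: 2.6
tcp_pos: [0.4468, -0.336, 0.0586]
tcp_rot: [[0.85, 0.527, 0.002], [0.527, -0.85, -0.002], [0.001, 0.003, -1.0]]
wrist_force: [0.1, 1.3, 5.8]
grip_width: 0.0353
grip_force: 61.7
```

apply_moves([
  [[0, 0, -0.015, 0, 0, 0], [0, 0, -0.03, 0, 0, 0], [0, 0, -0.04, 0, 0, 0], [0, 0, -0.045, 0, 0, 0], [0, 0, -0.035, 0, 0, 0], [0, 0, 0, 0, 0, 0]],
])

```text
time: 3.2
tcp_pos: [0.4478, -0.3371, 0.2293]
tcp_rot: [[0.85, 0.527, 0.008], [0.527, -0.85, -0.009], [0.002, 0.012, -1.0]]
wrist_force: [0.6, -0.9, -0.5]
grip_width: 0.0351
grip_force: 61.9
```

apply_moves([
  [[0.015, -0.017, 0, 0, 0, 0], [0.026, -0.03, 0, 0, 0, 0], [0.026, -0.03, 0, 0, 0, 0], [0.026, -0.03, 0, 0, 0, 0], [0.026, -0.03, 0, 0, 0, 0], [0.026, -0.03, 0, 0, 0, 0], [0.026, -0.03, 0, 0, 0, 0], [0.026, -0.0257, 0, 0, 0, 0], [0, 0, 0, 0, 0, -7], [0, 0, 0, 0, 0, -7]],
])

```text
time: 4.2
tcp_pos: [0.4948, -0.0403, 0.2205]
tcp_rot: [[0.692, 0.722, -0.003], [0.722, -0.692, 0.001], [-0.002, -0.003, -1.0]]
wrist_force: [1.1, -0.4, -2.5]
grip_width: 0.0351
grip_force: 61.8
```

apply_moves([
  [[0, 0, 0, 0, 0, -7], [0, 0, 0, 0, 0, -7], [0, 0, 0, 0, 0, 0], [0, 0, 0, 0, 0, 0]],
])

```text
time: 4.6
tcp_pos: [0.4952, -0.0419, 0.221]
tcp_rot: [[0.506, 0.863, -0.002], [0.863, -0.506, 0.001], [-0.001, -0.002, -1.0]]
wrist_force: [-0.8, -0.3, -0.7]
grip_width: 0.0354
grip_force: 61.8
```

Run:
```python
from h import *
C=viewer.calibration("wrist");o=manip.get_obs();im=viewer.capture("wrist");cv2.imwrite("pics/w2.png",im)
np.savez("pics/w2.npz",m=C["mtx"],e=C["extrinsics"])
print(o["time"],o["tcp_pos"].round(4),np.round(o["tcp_rot"],4).tolist(),o["grip_force"])
```

```text
4.6 [ 0.4952 -0.0419  0.221 ] [[0.5055, 0.8628, -0.002], [0.8628, -0.5055, 0.0006], [-0.0005, -0.0021, -1.0]] 61.77528977394104
```

View pics/w2.png

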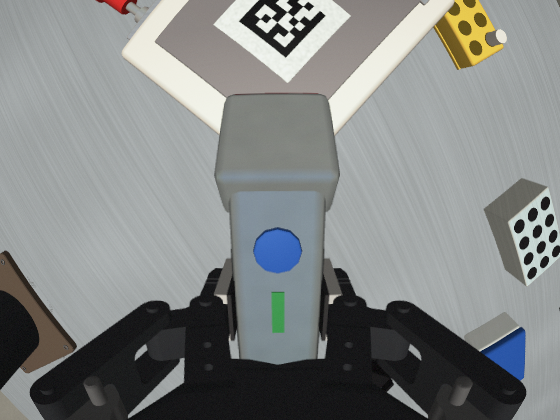

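The wrist view shows the held scanner pointing at the label, and the label lies on its centreline. The label corners are at (287,82), (351,16) and (214,26), and the cover's near corner region is at (123,50).

Run:
```python
from h import *
z=np.load("pics/w2.npz");C=dict(mtx=z["m"],extrinsics=z["e"])
w=[onz(fray(C,p),.129) for p in((287,82),(351,16),(214,26))]
for q in w:print(q.round(4))
c=(w[1]+w[2])/2;print("c",c,np.linalg.norm(w[0]-w[1]),np.linalg.norm(w[0]-w[2]))
print("yaw from edges",np.degrees(np.arctan2(*(w[1]-w[0])[1::-1])),np.degrees(np.arctan2(*(w[0]-w[2])[1::-1])),np.degrees(np.arctan2(*(w[2]-w[0])[1::-1])))
o=manip.get_obs();R=o["tcp_rot"];t=o["tcp_pos"]
win=t+R@[.080,0,.003+.024];b=R@[.7071,0,.7071]
d=c-win;print("along",d@b,"perp",np.linalg.norm(d-b*(d@b)),R.T@d)
```

```text
[0.5501 0.0402 0.129 ]
[0.6103 0.0599 0.129 ]
[0.5294 0.0983 0.129 ]
c [0.56983637 0.07906538 0.129     ] 0.06333134278326581 0.0617206997470169
yaw from edges 18.122149224106632 -70.34452695048843 109.65547304951157
along 0.08990418835978298 perp 0.0038775709398955593 [0.06204365 0.00321884 0.06510129]
```

apply_moves([
  [[0, 0, 0, 0, 0, 0], [0, 0, 0, 0, 0, 0], [0, 0, 0, 0, 0, 0], [0, 0, 0, 0, 0, 0], [0, 0, 0, 0, 0, 0], [0, 0, 0, 0, 0, 0], [0, 0, 0, 0, 0, 0]],
])

```text
time: 5.35
tcp_pos: [0.496, -0.0421, 0.2218]
tcp_rot: [[0.503, 0.864, -0.0], [0.864, -0.503, 0.0], [0.0, -0.0, -1.0]]
wrist_force: [-0.3, 0.3, -0.7]
grip_width: 0.0354
grip_force: 61.8
```

The aim is 4 mm off axis at 90 mm range, well inside limits. I'll hold a further second, then go back to the cradle.

apply_moves([
  [[0, 0, 0, 0, 0, 0], [0, 0, 0, 0, 0, 0], [0, 0, 0, 0, 0, 0], [0, 0, 0, 0, 0, 0], [0, 0, 0, 0, 0, 0], [0, 0, 0, 0, 0, 0], [0, 0, 0, 0, 0, 0], [0, 0, 0, 0, 0, 0]],
])

```text
time: 6.15
tcp_pos: [0.496, -0.0421, 0.2218]
tcp_rot: [[0.503, 0.864, -0.0], [0.864, -0.503, 0.0], [0.0, -0.0, -1.0]]
wrist_force: [0.2, -0.4, -1.6]
grip_width: 0.0349
grip_force: 61.8
```

apply_moves([
  [[0, 0, 0, 0, 0, 7], [0, 0, 0, 0, 0, 7], [0, 0, 0, 0, 0, 7], [0, 0, 0, 0, 0, 7], [0, 0, 0, 0, 0, 0]],
])

```text
time: 6.65
tcp_pos: [0.496, -0.0421, 0.2219]
tcp_rot: [[0.85, 0.527, 0.0], [0.527, -0.85, 0.0], [0.0, 0.0, -1.0]]
wrist_force: [-0.1, 0.1, -1.8]
grip_width: 0.035
grip_force: 62.0
```

apply_moves([
  [[-0.026, 0.0257, 0, 0, 0, 0], [-0.026, 0.03, 0, 0, 0, 0], [-0.026, 0.03, 0, 0, 0, 0], [-0.026, 0.03, 0, 0, 0, 0], [-0.026, 0.03, 0, 0, 0, 0], [-0.026, 0.03, 0, 0, 0, 0], [-0.026, 0.03, 0, 0, 0, 0], [-0.015, 0.017, 0, 0, 0, 0], [0, 0, 0, 0, 0, 0], [0, 0, 0, 0, 0, 0]],
])

```text
time: 7.65
tcp_pos: [0.4456, -0.3351, 0.2215]
tcp_rot: [[0.85, 0.527, -0.0], [0.527, -0.85, 0.001], [0.0, -0.001, -1.0]]
wrist_force: [0.1, 0.3, -0.8]
grip_width: 0.0354
grip_force: 61.9
```

Run:
```python
from h import *
o=manip.get_obs();print(o["time"],o["tcp_pos"].round(4),np.round(o["tcp_rot"],4).tolist(),o["grip_force"])
print("tool delta to lift point", (o["tcp_rot"].T@(np.array([.4470,-.3358,.0586])-o["tcp_pos"])).round(4))
```

```text
7.65 [ 0.4456 -0.3351  0.2215] [[0.8498, 0.5272, -0.0003], [0.5272, -0.8498, 0.0011], [0.0003, -0.0011, -1.0]] 61.86851978302002
tool delta to lift point [0.0007 0.0015 0.1629]
```

apply_moves([
  [[0.0003, 0.001, 0.035, 0, 0, 0], [0, 0, 0.04, 0, 0, 0], [0, 0, 0.035, 0, 0, 0], [0, 0, 0.02, 0, 0, 0], [0, 0, 0.012, 0, 0, 0], [0, 0, 0.01, 0, 0, 0], [0, 0, 0.006, 0, 0, 0], [0, 0, 0.004, 0, 0, 0], [0, 0, 0, 0, 0, 0], [0, 0, 0, 0, 0, 0]],
])

```text
time: 8.65
tcp_pos: [0.447, -0.3363, 0.0607]
tcp_rot: [[0.85, 0.527, 0.001], [0.527, -0.85, -0.001], [0.0, 0.001, -1.0]]
wrist_force: [0.4, -0.7, -0.8]
grip_width: 0.0355
grip_force: 61.9
```

apply_moves([
  [[0, 0, 0.001, 0, 0, 0], [0, 0, 0.001, 0, 0, 0], [0, 0, 0, 0, 0, 0], [0, 0, 0, 0, 0, 0]],
])

```text
time: 9.05
tcp_pos: [0.4469, -0.3362, 0.0586]
tcp_rot: [[0.85, 0.527, 0.001], [0.527, -0.85, -0.001], [0.0, 0.001, -1.0]]
wrist_force: [-0.6, 0.7, 2.8]
grip_width: 0.0354
grip_force: 62.3
```

Contact at the seat height, so I'll release, rise and check.

apply_moves([
  [[0, 0, 0, 0, 0, 0], [0, 0, 0, 0, 0, 0], [0, 0, 0, 0, 0, 0], [0, 0, 0, 0, 0, 0], [0, 0, 0, 0, 0, 0], [0, 0, 0, 0, 0, 0], [0, 0, 0, 0, 0, 0]],
], grip=0.085)

```text
time: 9.75
tcp_pos: [0.4466, -0.3358, 0.0578]
tcp_rot: [[0.85, 0.527, -0.0], [0.527, -0.85, 0.0], [-0.0, -0.0, -1.0]]
wrist_force: [-0.5, -1.2, 0.0]
grip_width: 0.085
grip_force: 0.0
```

apply_moves([
  [[0, 0, -0.015, 0, 0, 0], [0, 0, -0.03, 0, 0, 0], [0, 0, -0.04, 0, 0, 0], [0, 0, -0.045, 0, 0, 0], [0, 0, -0.035, 0, 0, 0], [0, 0, 0, 0, 0, 0]],
])

```text
time: 10.35
tcp_pos: [0.4491, -0.3384, 0.2315]
tcp_rot: [[0.85, 0.527, 0.01], [0.527, -0.85, -0.011], [0.003, 0.014, -1.0]]
wrist_force: [-0.5, -0.1, 0.9]
grip_width: 0.0851
grip_force: 0.0
```

Run:
```python
from h import *
C=viewer.calibration("wrist");o=manip.get_obs();im=viewer.capture("wrist");cv2.imwrite("pics/w3.png",im)
print(o["time"],o["tcp_pos"].round(4),np.round(o["tcp_rot"],4).tolist(),o["grip_width"])
h=cv2.cvtColor(im,40);k=cv2.inRange(h,(100,130,60),(130,255,255))
N,l,st,c=cv2.connectedComponentsWithStats(k)
for i in range(1,N):
  if 100<st[i][4]<800: print(c[i],onz(fray(C,c[i]),.069))
```

```text
10.35 [ 0.4491 -0.3384  0.2315] [[0.8499, 0.5268, 0.0098], [0.5269, -0.8499, -0.0106], [0.0027, 0.0142, -0.9999]] 0.08512998438776131
[45.06240487 11.08219178] [ 0.50200156 -0.02514247  0.069     ]
[270.89491525 174.03050847] [ 0.46973391 -0.32115301  0.069     ]
```

View pics/w3.png

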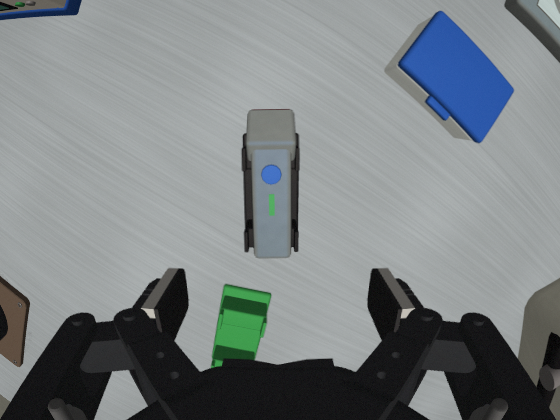

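The scanner is back in its black cradle between the cheeks, with its button at (271,174), within about 1.5 mm of where it was. Next, the knob.

apply_moves([
  [[0.015, -0.0217, 0, 0, 0, 0], [0.025, -0.036, 0, 0, 0, 0], [0.025, -0.036, 0, 0, 0, 0], [0.025, -0.036, 0, 0, 0, 0], [0.025, -0.036, 0, 0, 0, 0], [0.025, -0.036, 0, 0, 0, 0], [0.025, -0.036, 0, 0, 0, 0], [0.025, -0.036, 0, 0, 0, 0], [0.025, -0.036, 0, 0, 0, 0], [0.025, -0.036, 0, 0, 0, 0]],
])

```text
time: 11.4
tcp_pos: [0.4674, 0.0863, 0.2218]
tcp_rot: [[0.85, 0.527, -0.002], [0.527, -0.85, 0.0], [-0.002, -0.001, -1.0]]
wrist_force: [0.8, -0.1, 0.9]
grip_width: 0.0852
grip_force: 0.0
```

apply_moves([
  [[0.025, -0.036, 0, 0, 0, 0], [0.02, -0.029, 0, 0, 0, 0], [0.015, -0.0217, 0, 0, 0, 0], [0, 0, 0, 0, 0, -7], [0, 0, 0, 0, 0, -7], [0, 0, 0, 0, 0, -7], [0, 0, 0, 0, 0, -7], [0, 0, 0, 0, 0, -7], [0, 0, 0, 0, 0, -7], [0, 0, 0, 0, 0, -7]],
])

```text
time: 12.4
tcp_pos: [0.4729, 0.1896, 0.2214]
tcp_rot: [[0.155, 0.988, -0.003], [0.988, -0.155, -0.001], [-0.001, -0.003, -1.0]]
wrist_force: [0.6, -0.9, -0.7]
grip_width: 0.0853
grip_force: 0.0
```

apply_moves([
  [[0, 0, 0, 0, 0, -7], [0, 0, 0, 0, 0, -7], [0, 0, 0, 0, 0, -7], [0, 0, 0, 0, 0, -7], [0, 0, 0, 0, 0, 0], [0, 0, 0, 0, 0, 0]],
])

```text
time: 13.0
tcp_pos: [0.4733, 0.1896, 0.222]
tcp_rot: [[-0.32, 0.948, -0.002], [0.948, 0.32, -0.0], [0.0, -0.002, -1.0]]
wrist_force: [0.6, 0.6, -0.4]
grip_width: 0.085
grip_force: 0.0
```

Run:
```python
from h import *
C=viewer.calibration("wrist");o=manip.get_obs();im=viewer.capture("wrist");cv2.imwrite("pics/w4.png",im)
R=o["tcp_rot"];t=o["tcp_pos"]
print(o["time"],t.round(4),np.round(R,4).tolist(),o["qpos"].round(3))
h=cv2.cvtColor(im,40);k=cv2.inRange(h,(0,170,90),(8,255,255))|cv2.inRange(h,(174,170,90),(180,255,255))
N,l,st,c=cv2.connectedComponentsWithStats(k)
for i in range(1,N):
  if st[i][4]>50:
    w=onz(fray(C,c[i]),.092);print(st[i],c[i],w.round(4),(R.T@(w-t)).round(4))
    pts=np.argwhere(l==i)[:,::-1].astype(np.float32)
    W=np.array([onz(fray(C,p),.09)[:2] for p in pts],np.float32)
    print("world rect",cv2.minAreaRect(W*1000))
```

```text
13.0 [0.4733 0.1896 0.222 ] [[-0.3195, 0.9476, -0.0017], [0.9476, 0.3195, -0.0003], [0.0002, -0.0017, -1.0]] [ 0.182 -0.052  2.006 -0.     1.189 -0.143]
[ 263  184   32   48 1086] [278.52394107 206.40331492] [0.4725 0.1952 0.092 ] [0.0055 0.0012 0.13  ]
world rect ((473.0332336425781, 193.4168701171875), (24.54482078552246, 39.239776611328125), 18.690147399902344)
```

View pics/w4.png

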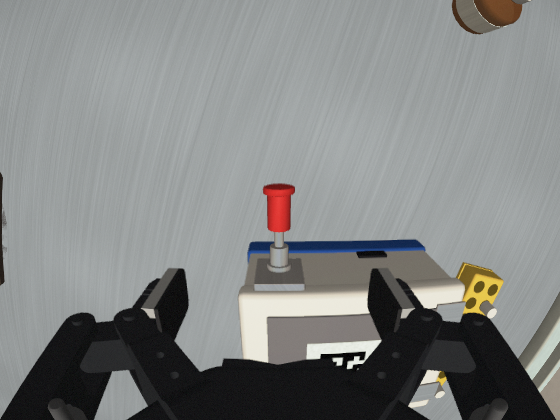

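The knob is at (279,207), the cylinder's middle at about (279,212), and its axis lies along the tool's x with a yaw of 18.7°. The steel nose is at (279,255). The way down is clear.

apply_moves([
  [[0.0025, 0.001, 0.03, 0, 0, 0], [0, 0, 0.035, 0, 0, 0], [0, 0, 0.03, 0, 0, 0], [0, 0, 0.02, 0, 0, 0], [0, 0, 0.01, 0, 0, 0], [0, 0, 0.006, 0, 0, 0], [0, 0, 0, 0, 0, 0], [0, 0, 0, 0, 0, 0]],
])

```text
time: 13.85
tcp_pos: [0.4749, 0.1926, 0.093]
tcp_rot: [[-0.322, 0.947, 0.002], [0.947, 0.322, 0.0], [-0.0, 0.002, -1.0]]
wrist_force: [0.5, -0.1, -0.1]
grip_width: 0.0847
grip_force: 0.0
```

apply_moves([
  [[0, 0, 0, 0, 0, 0], [0, 0, 0, 0, 0, 0], [0, 0, 0, 0, 0, 0], [0, 0, 0, 0, 0, 0], [0, 0, 0, 0, 0, 0], [0, 0, 0, 0, 0, 0], [0, 0, 0, 0, 0, 0], [0, 0, 0, 0, 0, 0], [0, 0, 0, 0, 0, 0], [0, 0, 0, 0, 0, 0]],
], grip=0.005)

```text
time: 14.85
tcp_pos: [0.4731, 0.1921, 0.0922]
tcp_rot: [[-0.322, 0.947, -0.003], [0.947, 0.322, -0.001], [-0.0, -0.003, -1.0]]
wrist_force: [-3.7, -1.5, 5.2]
grip_width: 0.0172
grip_force: 58.4
```

apply_moves([
  [[0.002, 0, 0, 0, 0, 0], [0.003, 0, 0, 0, 0, 0], [0.003, 0, 0, 0, 0, 0], [0.003, 0, 0, 0, 0, 0], [0.002, 0, 0, 0, 0, 0], [0, 0, 0, 0, 0, 0], [0, 0, 0, 0, 0, 0], [0, 0, 0, 0, 0, 0]],
])

```text
time: 15.65
tcp_pos: [0.4697, 0.2023, 0.0922]
tcp_rot: [[-0.324, 0.946, -0.002], [0.946, 0.324, -0.006], [-0.005, -0.004, -1.0]]
wrist_force: [-2.3, -9.0, 4.6]
grip_width: 0.0175
grip_force: 58.5
```

apply_moves([
  [[0.001, 0, 0, 0, 0, 0], [0.001, 0, 0, 0, 0, 0], [0.001, 0, 0, 0, 0, 0], [0, 0, 0, 0, 0, 0], [0, 0, 0, 0, 0, 0], [0, 0, 0, 0, 0, 0]],
])

```text
time: 16.25
tcp_pos: [0.4688, 0.2049, 0.0922]
tcp_rot: [[-0.324, 0.946, -0.002], [0.946, 0.324, -0.007], [-0.006, -0.004, -1.0]]
wrist_force: [-1.1, -10.4, 4.7]
grip_width: 0.017
grip_force: 58.5
```

Run:
```python
from h import *
# knob path in tool axes (x=out, y=+hinge dir, z=down), relative to home, per cover angle
for a in range(0,44,4):
    r=np.radians(a);x=-(166*np.cos(r)+17*np.sin(r));z=166*np.sin(r)-17*np.cos(r)
    print(a,round(x+166,1),round(-(z+17),1))
o=[manip.get_obs() for _ in range(1)][0];print(o["tcp_pos"],o["wrist_force"],o["qpos"].round(3))
```

```text
0 0.0 -0.0
4 -0.8 -11.6
8 -0.8 -23.3
12 0.1 -34.9
16 1.7 -46.4
20 4.2 -57.8
24 7.4 -69.0
28 11.4 -79.9
32 16.2 -90.5
36 21.7 -100.8
40 27.9 -110.7
[0.46876908 0.20492449 0.09220645] [ -1.13920769 -10.43646585   4.7281551 ] [ 0.216  0.129  2.085 -0.007  0.93  -0.109]
```

apply_moves([
  [[0, -0.0003, -0.004, 0, 0, 0], [0, -0.0003, -0.004, 0, 0, 0], [0, -0.0002, -0.004, 0, 0, 0], [0, 0, 0, 0, 0, 0], [0, 0, 0, 0, 0, 0]],
])

```text
time: 16.75
tcp_pos: [0.4679, 0.2046, 0.1022]
tcp_rot: [[-0.323, 0.946, -0.001], [0.946, 0.323, -0.006], [-0.006, -0.003, -1.0]]
wrist_force: [6.1, -8.1, -7.8]
grip_width: 0.0172
grip_force: 58.7
```

```bash
cat > lab.py <<'E'
from h import *
for n,(x0,y0,x1,y1) in(("scene",(268,215,312,254)),("side",(234,197,272,226))):
    a=cv2.imread(f"pics/{n}0.png");b=viewer.capture(n);cv2.imwrite(f"pics/{n}1.png",b)
    r=cv2.matchTemplate(b[y0-40:y1+20,x0-30:x1+30],a[y0:y1,x0:x1],5)
    _,v,_,l=cv2.minMaxLoc(r);print(n,"shift",l[0]-30,l[1]-40,round(v,3))
S=viewer.calibration("scene");E=S["extrinsics"]
for ang in(0,4,8,20,40):
    r=np.radians(ang);d=np.array([-.111*np.cos(r)-.024*np.sin(r)+.101,0,.111*np.sin(r)+.024*np.cos(r)+.105])
    y=np.radians(18.8);c=np.array([.5698+.0095,.0795+.0032]);p=np.r_[c+d[0]*np.array([np.cos(y),np.sin(y)]),d[2]]
    o=[]
    for n in("scene","side"):
        C=viewer.calibration(n);q=np.linalg.inv(C["extrinsics"])@np.r_[p,1];q=C["mtx"]@q[:3];o.append((q[:2]/q[2]).round(1))
    print(ang,*o)
E
python3 lab.py
```

```text
scene shift 0 -1 0.979
side shift 30 -40 0.189
0 [289.2 233.4] [252.5 211. ]
4 [289.4 231.2] [252.9 208.8]
8 [289.6 229.2] [253.1 206.6]
20 [289.8 224.6] [252.5 200.2]
40 [288.6 222.1] [247.6 190.4]
```

apply_moves([
  [[0, 0, -0.004, 0, 0, 0], [0, 0, -0.004, 0, 0, 0], [0, 0, -0.004, 0, 0, 0], [0, 0, 0, 0, 0, 0], [0, 0, 0, 0, 0, 0]],
])

```text
time: 17.35
tcp_pos: [0.4679, 0.2045, 0.1144]
tcp_rot: [[-0.324, 0.946, -0.001], [0.946, 0.324, -0.007], [-0.006, -0.003, -1.0]]
wrist_force: [4.1, -9.2, -5.2]
grip_width: 0.0171
grip_force: 58.8
```

```bash
python3 lab.py | head -2
python3 - <<'E'
import cv2,numpy as np
a,b=cv2.imread("pics/scene0.png"),cv2.imread("pics/scene1.png")
o=np.hstack([cv2.resize(i[190:305,240:365],(400,368),interpolation=2) for i in(a,b)])
cv2.imwrite("pics/cmp.png",o)
E
```

```text
scene shift 0 -2 0.928
side shift 30 11 0.195
```

View pics/cmp.png

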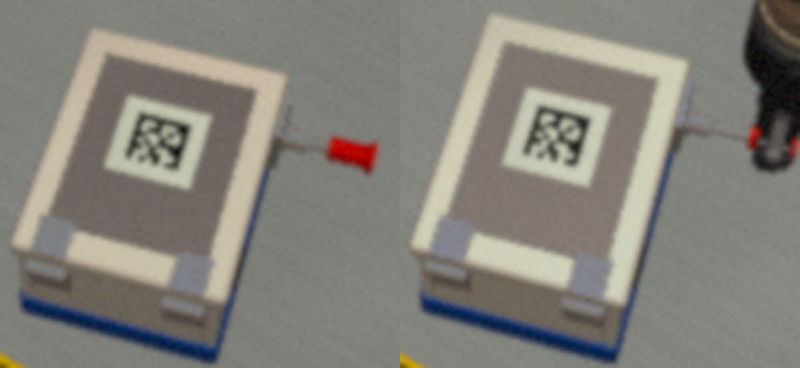

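The right half of the comparison shows the cover's front edge up about 5 px and the knob pulled out in the fingers, so the latch is free. I'll continue along the arc.

apply_moves([
  [[0, 0.0004, -0.0058, 0, 0, 0], [0, 0.0005, -0.0058, 0, 0, 0], [0, 0.0008, -0.0058, 0, 0, 0], [0, 0.0008, -0.0057, 0, 0, 0], [0, 0.0012, -0.0057, 0, 0, 0], [0, 0.0013, -0.0057, 0, 0, 0], [0, 0.0016, -0.0056, 0, 0, 0], [0, 0.0016, -0.0056, 0, 0, 0], [0, 0, 0, 0, 0, 0]],
])

```text
time: 18.35
tcp_pos: [0.4745, 0.2066, 0.1601]
tcp_rot: [[-0.324, 0.946, -0.006], [0.946, 0.324, -0.009], [-0.007, -0.008, -1.0]]
wrist_force: [-0.6, -10.9, -3.3]
grip_width: 0.0171
grip_force: 58.8
```

apply_moves([
  [[0, 0.002, -0.0055, 0, 0, 0], [0, 0.002, -0.0055, 0, 0, 0], [0, 0.0024, -0.0053, 0, 0, 0], [0, 0.0024, -0.0053, 0, 0, 0], [0, 0.0027, -0.0051, 0, 0, 0], [0, 0.0028, -0.0051, 0, 0, 0], [0, 0.0031, -0.005, 0, 0, 0], [0, 0.0031, -0.0049, 0, 0, 0], [0, 0, 0, 0, 0, 0], [0, 0, 0, 0, 0, 0]],
])

```text
time: 19.35
tcp_pos: [0.4911, 0.2123, 0.2014]
tcp_rot: [[-0.324, 0.946, -0.015], [0.946, 0.324, -0.013], [-0.007, -0.019, -1.0]]
wrist_force: [-10.6, -13.2, 4.5]
grip_width: 0.0168
grip_force: 58.7
```

Run:
```python
from h import *
a=cv2.imread("pics/scene0.png");b=viewer.capture("scene");d=viewer.capture("side");o=manip.get_obs()
print(o["tcp_pos"],o["wrist_force"],o["grip_force"],o["time"])
cv2.imwrite("pics/fin.png",np.hstack([cv2.resize(b[180:310,230:380],(400,347),interpolation=2),cv2.resize(d[120:280,180:340],(400,347),interpolation=2)]))
```

```text
[0.49111142 0.21225869 0.20135553] [-10.15550987 -13.82536412   4.56045783] 58.68838548660278 19.45
```

View pics/fin.png

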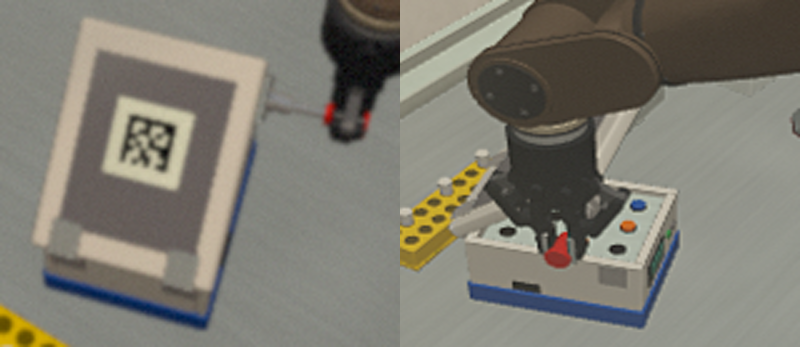

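Run:
```python
from h import *
y=np.radians(18.8);c=np.array([.5698+.0095,.0795+.0032]);C=viewer.calibration("scene");ux=np.array([np.cos(y),np.sin(y)]);uy=np.array([-np.sin(y),np.cos(y)])
def px(X,Y,Z,ang):
    r=np.radians(ang);v=np.array([X-.101,Z-.105]);x=v[0]*np.cos(r)+v[1]*np.sin(r)+.101;z=-v[0]*np.sin(r)+v[1]*np.cos(r)+.105
    q=np.linalg.inv(C["extrinsics"])@np.r_[c+x*ux+Y*uy,z,1];q=C["mtx"]@q[:3];return (q[:2]/q[2]).round(1)
for a in(0,30,34,38,42,46):print(a,"label",px(-.01,0,.129,a),"frontL",px(-.096,-.079,.127,a),"frontR",px(-.096,.079,.127,a))
g=lambda x,y:(230+x*.375,180+y*.375);print(g(150,146),g(86,17),g(268,60))
```

```text
0 label [289.2 233.4] frontL [267.9 197.1] frontR [330.4 212.5]
30 label [286.4 231.3] frontL [262.3 185.6] frontR [330.9 202.3]
34 label [285.8 232.1] frontL [261.  185.7] frontR [330.5 202.5]
38 label [285.1 233.1] frontL [259.5 186.1] frontR [330.  203.3]
42 label [284.3 234.3] frontL [257.9 187.1] frontR [329.4 204.5]
46 label [283.5 235.8] frontL [256.3 188.5] frontR [328.6 206.1]
(286.25, 234.75) (262.25, 186.375) (330.5, 202.5)
```

The cover stands at about 38°, going by both the pixels and the tool height. I'll ease the push slightly, let it settle and hand in.

apply_moves([
  [[0, -0.001, -0.001, 0, 0, 0], [0, 0, 0, 0, 0, 0], [0, 0, 0, 0, 0, 0], [0, 0, 0, 0, 0, 0], [0, 0, 0, 0, 0, 0], [0, 0, 0, 0, 0, 0], [0, 0, 0, 0, 0, 0], [0, 0, 0, 0, 0, 0]],
])

```text
time: 20.25
tcp_pos: [0.4914, 0.2123, 0.2022]
tcp_rot: [[-0.323, 0.946, -0.011], [0.946, 0.323, -0.011], [-0.007, -0.014, -1.0]]
wrist_force: [-5.0, -11.9, 1.0]
grip_width: 0.0167
grip_force: 58.7
```

```bash
python3 -c "
from bench import manip
o=manip.get_obs();print(o['tcp_pos'],o['wrist_force'],o['grip_force'])
print(manip.close_job())"
```

```text
[0.49142757 0.21229469 0.20218238] [ -5.0044136  -11.88281252   1.01541836] 58.678250312805176
the job is handed in; nothing more can be done
None
```

The job is handed in at about 20 s: I held the scanner on the label for over 1.5 s, well inside its reading limits (nothing reports the read itself), laid it back in its black cradle, pulled the latch, and the gripper is still holding the cover up at about 38°.

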